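# Click both lamp dimmers to medium

### The arm

A 6-joint arm with a two-finger parallel gripper is mounted at the origin on the work surface. World frame = base frame: x ahead of the robot, y to its left, z up, the work surface at z = 0. Lengths are in m, angles in rad, forces in N, time in s.
With the tool pointing down it reaches from about 0.35 to 0.875 m from the base axis. Payload 4.2 kg.
Tool frame: the origin (TCP) lies between the finger pads; the fingertips stand 8 mm ahead of it and the grasp point (between the pads) lies 11 mm behind it; z points along the fingers, y is the line along which they close (so a half turn about z gives the same grasp; the last joint's range is limited). The gripper opens to 87 mm and grips with 3 to 60 N. Pads are 19 mm wide; open, the fingers measure 117 mm over their backs; the gripper's body (75 mm by 190 mm) begins 51 mm behind the grasp point.
Start: joints at [1.558, 0.385, 0.008, 0, -1.194, -0.259], TCP at [0.168, 0.602, 0.231] pointing down, gripper open.
Joint ranges: [-3.14, 3.14], [-1.21, 2.06], [-1.07, 1.41], [-3.16, 2.05], [-2.99, -0.16], [-3.1, 3.1]. Speed limits (rad/s): [2.79, 2.79, 3.14, 3.14, 3.14, 3.14].

### API

Orientations are given as a unit quaternion [w, x, y, z].
In Python, from cell import ctrl gives the robot as it stands. The module is installed in compiled form; this text tells all that it offers.
- The arm moves only by the tool move_arm, never from a script. Its argument "commands" is one flat list of numbers, 5 for each row, row after row: the shift along the tool's x, y, z in cm, then the turn about the tool's z in rad, then the closure, from -1 (fully open) to 1 (shut). A call has 1 to 20 rows; each row is the pose to reach, as a shift and turn from the pose commanded when the call began, along the tool's axes at that moment; what a row does not reach only later rows make up. A row lasts 1/12 s, in which the tool goes at most 41.7 mm and 7.16 degrees, less where a joint would pass 70% of its speed; a pose out of reach is approached as far as the arm can. A call with a gripper value outside its range is refused whole. The fingers move at their own pace and stop on an object; the grip force is fixed at half the most. Time passes only in rows, so rows that repeat a pose let the fingers close. It gives the time, the measured TCP pose, the force, the opening and the grip force at its end, in the units of the state.
- ctrl.read_state(): the state, without advancing time (a new reading comes with each control period).
- ctrl.read_camera(name): name is "scene" or "top" or "wrist"; returns a dict with "pixels" (384x512x3 uint8, red, green, blue), "intrinsics" (3x3 intrinsics, pixels), "distortion" ([k1, k2, p1, p2, k3] as OpenCV has them; the pictures are not rectified), "pose" (4x4, takes a point from camera to world coordinates); the wrist camera has in their place "hand_eye" (4x4, takes a point from camera to tool coordinates, whose origin is the TCP and whose axes are the flange's). Camera axes: x right, y down, z forward; pixel columns grow to the right and rows downward; lengths in m; the calibration is good to about 2 mm. A picture is of the moment at which its call begins: read the wrist's pose just before it. There is no depth.
- ctrl.job_done(): hands the job in; it is judged then, once.
The state is a dict: "t": time; "q": joint angles; "dq": joint speeds; "effort": joint torques, N m; "ee_pos": TCP position; "eef_rot": TCP orientation; "force": force on the tool from outside, world axes, zero at the start; "torque": the same for the moment, N m; "opening": finger opening in m; "finger_force": force on a finger pad.
Only numpy, scipy, OpenCV 4.12 (cv2) and the standard library are available. Lean on these libraries where they do the work, as an engineer would, in place of code of your own. Each camera call takes 0.05 s, during which the arm holds its last target. There are 200 camera calls.

### The job

The two lamps of the eye examination desk are left at opposite ends, one dim and one bright. With the fingertips resting on each dimmer's knurled thumbwheel, rub it round one click, so that both wheels sit in their middle click with the white stripe on top between the ticks, without running a wheel on to its opposite end. Pick nothing up and leave everything else where it stands.

Things in the scene. Friction and masses are not known exactly. Their poses are not given: they have to be found in the camera images.
- dimmer_a: low white box, 150 (x) by 104 (y) by 64 mm high, fixed to the table; origin at the centre of its underside, x axis from its front (small dot on top, dim end) to its rear (big dot, bright end), z up. A black knurled thumbwheel, radius 38 mm, width 25 mm, stands 18 mm out of the centre of its top; its axle lies along the box's y, 44 mm above the table
- wheel_a_top (a point): the highest point of the thumbwheel of dimmer_a, 82 mm above the table, mid-width; fixed to the box, same axes as the box. On both sides of the wheel a fixed grey round cheek, 8 mm thick, reaches to 5 mm below the wheel's top and carries a black tick there, so the wheel cannot be pinched, only rubbed from above. The axle is rigid: pressing down with 5 to 20 N gives enough grip
- wheel_a (a joint): wheel angle of dimmer_a, rad: 0 = middle click (9 mm white stripe on top), -0.6 = dim click (stripe leaning to the box's front), +0.6 = bright click (to its rear). Grows as the wheel's top is rubbed towards the box's +x, 38 mm per rad (23 mm a click). The click springs need about 2 N at the rim and, let go within 0.25 rad of the middle, the wheel snaps home
- dimmer_b: low white box, 150 (x) by 104 (y) by 64 mm high, fixed to the table; origin at the centre of its underside, x axis from its front (small dot on top, dim end) to its rear (big dot, bright end), z up. A black knurled thumbwheel, radius 38 mm, width 25 mm, stands 18 mm out of the centre of its top; its axle lies along the box's y, 44 mm above the table
- wheel_b_top (a point): the highest point of the thumbwheel of dimmer_b, 82 mm above the table, mid-width; fixed to the box, same axes as the box. On both sides of the wheel a fixed grey round cheek, 8 mm thick, reaches to 5 mm below the wheel's top and carries a black tick there, so the wheel cannot be pinched, only rubbed from above. The axle is rigid: pressing down with 5 to 20 N gives enough grip
- wheel_b (a joint): wheel angle of dimmer_b, rad: 0 = middle click (9 mm white stripe on top), -0.6 = dim click (stripe leaning to the box's front), +0.6 = bright click (to its rear). Grows as the wheel's top is rubbed towards the box's +x, 38 mm per rad (23 mm a click). The click springs need about 2 N at the rim and, let go within 0.25 rad of the middle, the wheel snaps home
- dropper: white drop bottle, 26 mm across, 58 mm tall, upright, standing between the two boxes; origin at its underside; leave alone
- occluder: black eye occluder lying flat between the boxes: 60 mm disc, 4 mm thick, on a handle 14 mm wide and 7 mm thick, about 185 mm long in all; the disc is at +x; origin on the table, 80 mm from the disc's centre; leave alone
- sanitiser: clear bottle, 64 mm across, 150 mm tall, on the left; origin at its underside; leave alone
- dish: steel bowl, 120 mm across, 35 mm high, at the rear; origin at its underside; leave alone
- pen_cup: steel cup, 72 mm across, 100 mm tall, on the right; origin at its underside; leave alone
- tissues: tissue box 115 x 230 x 60 mm, a tissue sticking out to about 105 mm, on the left; origin at its underside; leave alone
- penlight: metal penlight lying on the right, 140 mm long, 14 to 16 mm across, along its x axis; origin on the table near its middle; leave alone
Not all that is in view belongs to the job. Leave any purple or red look-alike of the dimmer_a alone.

How it is judged:
At the end, for the whole second after the job is handed in: both thumbwheels rest in their middle click (angle within 0.12 rad of 0), and every other thing is within 20 mm of where it stood (value of joint wheel_a between -0.12 and 0.12 rad and velocity of joint wheel_a between -0.1 and 0.1 rad/s and value of joint wheel_b between -0.12 and 0.12 rad and velocity of joint wheel_b between -0.1 and 0.1 rad/s and distance of each of dropper, occluder, sanitiser, dish, pen_cup, tissues, penlight from where it was at the start of the episode below 0.02 m); the robot touches nothing.
It fails at once if a wheel is run past its middle click towards its opposite end (more than 0.45 rad beyond the middle) (value of joint wheel_a above 0.45 rad or value of joint wheel_b below -0.45 rad).
It fails at once if a dimmer is pushed with the arm or the gripper's body instead of the fingers (contact force between the arm and dimmer_a above 3 N or contact force between the arm and dimmer_b above 3 N).
It fails at once if a bystander is lifted or shoved more than 20 mm (distance of any of dropper, occluder, sanitiser, dish, pen_cup, tissues, penlight from where it was at the start of the episode above 0.02 m).
It also fails if it takes over 48 s, if anything falls off the work surface, if the arm or the gripper's body presses on something with over 40 N, if the wrist force passes 120 N, or if a joint passes its speed limit or range.

## Working session

There is one attempt and no reset: what is moved stays moved. The work goes in short steps, Python scripts to look and compute and a tool call to move; the robot and the scene stay as the last step left them, time stands still between calls to the robot, and variables do not carry over. Pictures are saved under pics/ and viewed, at most 10 in all, crops included, and the job is handed in when it is done.

Besides the shell and the picture viewer there is one more tool, called after ">>>" as name(argument=value, ...) on one line, values as JSON. move_arm: Moves the arm, as the interface text tells. Its arguments: {"type":"object","properties":{"commands":{"type":"array"}},"required":["commands"]}

```bash
mkdir -p pics; python3 - <<'E'
from cell import ctrl
import cv2,numpy as np
s=ctrl.read_state();print(s)
for n in("scene","top"):
    c=ctrl.read_camera(n);cv2.imwrite(f"pics/{n}0.png",c["pixels"][:,:,::-1]);print(n,c["intrinsics"],c["distortion"],c["pose"])
    np.savez(n,**c)
E
```

```text
{'t': 0.0, 'q': array([ 1.55758205e+00,  3.85537581e-01,  6.61965646e-03, -5.08659685e-04,
       -1.19400916e+00, -2.58588483e-01]), 'dq': array([ 2.64124381e-03,  8.19763223e-04, -2.01006935e-03,  4.48373180e-04,
        2.12977935e-05,  3.29869058e-05]), 'effort': array([-7.63357602e-04, -3.90672612e+01,  1.87412632e+01,  4.22005981e+00,
        1.09784745e-02, -1.88041163e-04]), 'ee_pos': array([0.16762142, 0.60148616, 0.2294672 ]), 'eef_rot': array([ 1.08629763e-03,  9.90766305e-01, -1.35576316e-01, -1.04232021e-04]), 'force': array([-0.41208921,  0.81634759, -0.8506431 ]), 'torque': array([-0.04501477, -0.03083507,  0.0070907 ]), 'finger_force': 0.0, 'opening': 0.08676310933301819}
scene [[362.37303627   0.         260.60170178]
 [  0.         362.37303627 183.62783883]
 [  0.           0.           1.        ]] [-0.1017549  0.         0.         0.         0.       ] [[ 0.33991692  0.51245558 -0.78857198  1.4784337 ]
 [ 0.94029897 -0.20048687  0.27503248 -0.30035567]
 [-0.0171564  -0.83498161 -0.55001033  0.7127785 ]
 [ 0.          0.          0.          1.        ]]
top [[398.88028443   0.         255.61271968]
 [  0.         398.88028443 188.70107009]
 [  0.           0.           1.        ]] [-0.07634873  0.          0.          0.          0.        ] [[-0.01814039 -0.99609927  0.08635489  0.46119416]
 [-0.99977428  0.01711615 -0.01258661  0.01482844]
 [ 0.01105945 -0.08656373 -0.99618493  1.20590746]
 [ 0.          0.          0.          1.        ]]
```

View pics/top0.png

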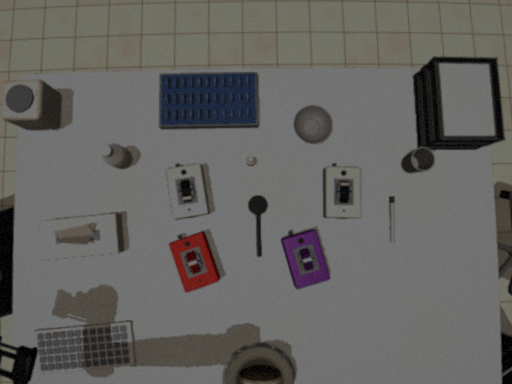

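View pics/scene0.png

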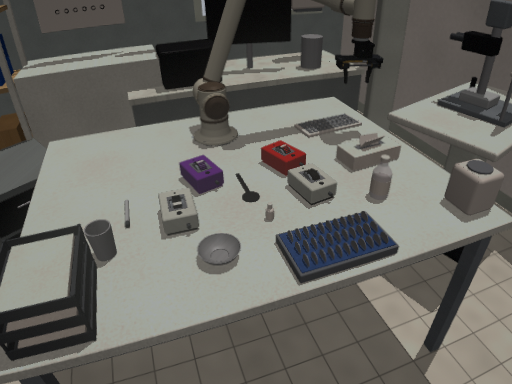

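The white boxes are at top (187,191) and (343,192). The look-alikes are red at (194,261) and purple at (305,258). The two white ones fit the description, so I'll confirm with an enlarged crop.

```bash
cat > h.py <<'E'
import cv2,numpy as np
def ray(c,uv):
    n=cv2.undistortPoints(np.array(uv,float).reshape(-1,1,2),c["intrinsics"],c["distortion"])[:,0]
    return c["pose"][:3,3],np.c_[n,np.ones(len(n))]@c["pose"][:3,:3].T
def onz(c,uv,z):
    o,d=ray(c,uv);return o+d*((z-o[2])/d[:,2])[:,None]
E
python3 - <<'E'
from h import *
p=np.load("top.npz");im=p["pixels"][:,:,::-1]
a=cv2.resize(im[155:227,155:215],None,fx=6.5,fy=6.5,interpolation=2);b=cv2.resize(im[155:227,313:373],None,fx=6.5,fy=6.5,interpolation=2)
cv2.imwrite("pics/crop1.png",np.clip(np.hstack([a,b])*1.3,0,255).astype(np.uint8))
hsv=cv2.cvtColor(im.copy(),cv2.COLOR_BGR2HSV)
print(im[212,187],im[213,343],im[225,225],im[168,185])
E
```

```text
[114 113 112] [116 118 116] [117 116 116] [110 113 114]
```

View pics/crop1.png

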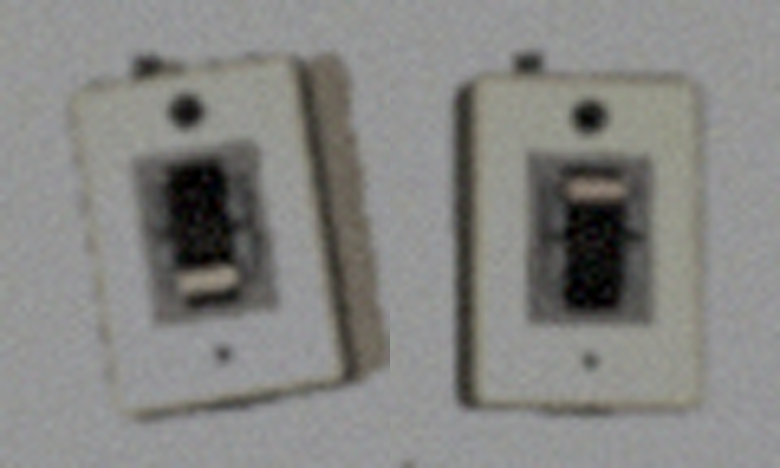

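Left (187,191) is dimmer_a: its stripe is toward the small dot (dim). Right (343,192) is dimmer_b: its stripe is toward the big dot (bright). Both are white and both have the big dot to the rear (+x). Next I measure them with the two cameras.

```bash
python3 - <<'E'
from h import *
p=dict(np.load("top.npz"));im=p["pixels"]
g=np.array([[186,111],[222,354],[150,234],[252,221],[590,117],[589,360],[552,237],[640,237]],float)
uv=np.c_[np.where(g[:,0]<390,g[:,0],g[:,0]-390)/6.5+np.where(g[:,0]<390,155,313),g[:,1]/6.5+155]-.42
for k,n in((0,"A"),(4,"B")):
    d=onz(p,uv[k:k+2],.064);t=onz(p,uv[k+2:k+4],.077)
    v=d[0]-d[1];print(n,"dots mid",d.mean(0),"len",np.linalg.norm(v),"yaw",np.arctan2(v[1],v[0]),"ticks",t.mean(0),"dist",np.linalg.norm(t[0]-t[1]))
    # second measure: box top by contour (grey cheek + wheel region darker)
    x0,x1,y0,y1=[(155,215,155,227),(313,373,155,227)][k//4]
    x,y=uv[k+2:k+4].mean(0).astype(int)
    r=im[y-17:y+18,x-14:x+15].astype(int);m=cv2.morphologyEx((r.mean(2)<88).astype(np.uint8),cv2.MORPH_CLOSE,np.ones((5,5)))
    cs=max(cv2.findContours(m,0,1)[0],key=cv2.contourArea);R=cv2.minAreaRect(cs);c=np.array(R[0])+[x-14,y-17]
    print(" dark region",R[1:],c,onz(p,c,.075))
s=dict(np.load("scene.npz"))
# project estimates to the scene for two-view check
for n,P in(("A",onz(p,uv[2:4],.077).mean(0)),("B",onz(p,uv[6:8],.077).mean(0))):
    P=P+[0,0,.005];T=np.linalg.inv(s["pose"]);print(n,cv2.projectPoints(P,cv2.Rodrigues(T[:3,:3])[0],T[:3,3],s["intrinsics"],s["distortion"])[0].ravel())
i=s["pixels"][:,:,::-1]
cv2.imwrite("pics/crop2.png",cv2.resize(np.hstack([i[155:205,280:345],i[180:230,145:210]]),None,fx=6,fy=6,interpolation=2))
E
```

```text
A dots mid [0.55909077 0.20069626 0.064     ] len 0.10923201415488505 yaw 0.14353721892126503 ticks [0.55997043 0.19983051 0.077     ] dist 0.04500412132566058
 dark region ((33.37613296508789, 20.256168365478516), 77.19573211669922) [185.88703346 188.00294495] [[0.56463423 0.19904038 0.075     ]]
B dots mid [ 0.54858879 -0.25282414  0.064     ] len 0.1084368504053815 yaw -0.04120787741486342 ticks [ 0.54798881 -0.2526567   0.077     ] dist 0.039083491047317946
 dark region ((30.0, 19.0), 90.0) [343.5 189. ] [[ 0.55404431 -0.25109497  0.075     ]]
A [311.14135907 170.38636238]
B [174.77412901 196.90497608]
```

View pics/crop2.png

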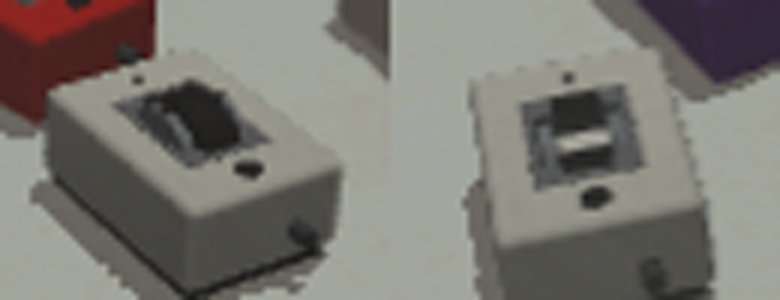

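>>> move_arm(commands=[4,2,0,-0.1,1,8,4.6,0,-0.2,1,11.5,6.7,0,-0.3,1,15,8.7,0,-0.416,1,18.5,10.7,0,-0.416,1,22,12.7,0,-0.416,1,25.5,14.8,0,-0.416,1,29,16.8,0,-0.416,1,32.5,18.8,0,-0.416,1,36,20.9,0,-0.416,1,39.5,22.9,0,-0.416,1,43,24.9,0,-0.416,1,46,26.7,0,-0.416,1,48.5,28.1,0,-0.416,1,48.5,28.1,0,-0.416,1,48.5,28.1,3,-0.416,1,48.5,28.1,6,-0.416,1,48.5,28.1,7,-0.416,1,48.5,28.1,7,-0.416,1,48.5,28.1,7,-0.416,1])

```text
t: 1.77
ee_pos: [0.5597, 0.2015, 0.1609]
eef_rot: [0.0, 0.997, 0.073, 0.0]
force: [-0.2, -0.6, 0.3]
opening: 0.0004
finger_force: 0.0
```

```bash
cat >> h.py <<'E'
from cell import ctrl
from scipy.spatial.transform import Rotation as Ro
def wrist(name):
    s=ctrl.read_state();c=ctrl.read_camera("wrist");T=np.eye(4);w=s["eef_rot"]
    T[:3,:3]=Ro.from_quat(np.r_[w[1:],w[0]]).as_matrix();T[:3,3]=s["ee_pos"];c["pose"]=T@c["hand_eye"]
    print(s["t"],s["ee_pos"],"tool x yaw",np.arctan2(T[1,0],T[0,0]),"F",s["force"],s["opening"])
    np.savez(name,**c);cv2.imwrite(f"pics/{name}.png",c["pixels"][:,:,::-1]);return s,c,T
def proj(c,P):
    T=np.linalg.inv(c["pose"]);return cv2.projectPoints(np.array(P,float),cv2.Rodrigues(T[:3,:3])[0],T[:3,3],c["intrinsics"],c["distortion"])[0].reshape(-1,2)
E
python3 - <<'E'
from h import *
s,c,T=wrist("w1");print(c["hand_eye"],proj(c,[[.559,.2,.082]]))
E
```

```text
1.7667 [0.55967493 0.20149963 0.16085002] tool x yaw 0.14525449418021752 F [-0.2432619  -0.55220574  0.3090052 ] 0.00035542433036924977
[[-8.16331032e-04 -9.57699849e-01 -2.87767845e-01  7.91853175e-02]
 [ 9.99999179e-01 -1.06603342e-03  7.11023440e-04 -4.56517943e-04]
 [-9.87717181e-04 -2.87767028e-01  9.57699933e-01 -1.54447092e-01]
 [ 0.00000000e+00  0.00000000e+00  0.00000000e+00  1.00000000e+00]] [[252.51960085 196.11289002]]
```

View pics/w1.png

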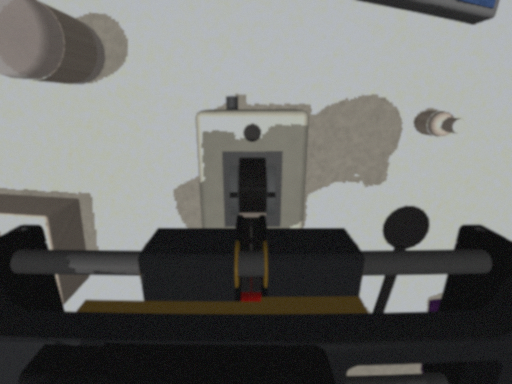

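>>> move_arm(commands=[-1.0,0.1,3,0,1,-1.0,0.1,6,0,1,-1.0,0.1,6.8,0,1,-1.0,0.1,6.8,0,1,-1.0,0.1,6.9,0,1,-1.0,0.1,7.0,0,1,-1.0,0.1,7.05,0,1,-1.0,0.1,7.05,0,1,-1.0,0.1,7.05,0,1])

```text
t: 2.57
ee_pos: [0.5502, 0.1989, 0.0909]
eef_rot: [-0.0, 0.997, 0.072, 0.001]
force: [0.5, 0.9, -0.2]
opening: 0.0002
finger_force: 0.0
```

>>> move_arm(commands=[0,0,0.05,0,1,0,0,0.1,0,1,0,0,0.15,0,1,0,0,0.15,0,1,0,0,0.15,0,1])

```text
t: 2.98
ee_pos: [0.551, 0.1991, 0.0903]
eef_rot: [-0.0, 0.997, 0.072, 0.002]
force: [-0.4, -0.6, 6.4]
opening: 0.0005
finger_force: 3.2
```

>>> move_arm(commands=[0,0,0.04,0,1,0,0,0.08,0,1,0,0,0.08,0,1])

```text
t: 3.23
ee_pos: [0.5515, 0.1992, 0.0902]
eef_rot: [-0.0, 0.997, 0.073, 0.002]
force: [-0.5, -0.8, 8.8]
opening: 0.0004
finger_force: 4.5
```

>>> move_arm(commands=[0.25,0,0,0,1,0.5,0,0,0,1,0.75,0,0,0,1,1.0,0,0,0,1,1.25,0,0,0,1,1.5,0,0,0,1,1.75,0,0,0,1,2.0,0,0,0,1,2.2,0,0,0,1,2.2,0,0,0,1,2.2,0,0,0,1])

```text
t: 4.15
ee_pos: [0.5735, 0.2025, 0.0897]
eef_rot: [-0.001, 0.997, 0.072, 0.002]
force: [0.9, -1.0, 6.5]
opening: 0.0004
finger_force: 3.2
```

Lift straight up, then look.

>>> move_arm(commands=[0,0,-1,0,1,0,0,-4,0,1,-1,0,-7,0,1,-1,0,-7,0,1,-1,0,-7,0,1])

```text
t: 4.57
ee_pos: [0.5621, 0.201, 0.1602]
eef_rot: [-0.001, 0.997, 0.072, 0.002]
force: [0.6, -0.1, -0.3]
opening: 0.0004
finger_force: 0.0
```

```bash
python3 - <<'E'
from h import *
s,c,T=wrist("w2");i=c["pixels"][:,:,::-1]
t=ctrl.read_camera("top");np.savez("top2",**t);j=t["pixels"][:,:,::-1]
cv2.imwrite("pics/c3.png",np.hstack([cv2.resize(i[80:240,180:330],(375,400),interpolation=2),cv2.resize(j[155:227,313:373],(375,400),interpolation=2)]))
E
```

```text
4.5667 [0.56214101 0.2010229  0.1602168 ] tool x yaw 0.1443962531645647 F [ 0.61879566 -0.11718898 -0.26107523] 0.00040844838179255883
```

View pics/c3.png

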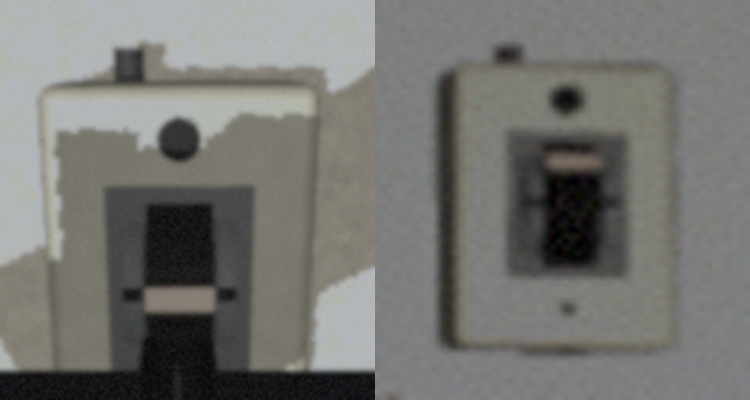

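Image: dimmer_a's stripe (crop 180,299) sits between its ticks (crop 132/228, 295), so wheel_a is in the middle click. dimmer_b is still on bright. Now move to B.

>>> move_arm(commands=[-0.5,3.5,0,0.05,1,-1.1,7,0,0.1,1,-1.6,10.5,0,0.184,1,-2.1,14,0,0.184,1,-2.7,17.5,0,0.184,1,-3.2,21,0,0.184,1,-3.7,24.5,0,0.184,1,-4.3,28,0,0.184,1,-4.8,31.5,0,0.184,1,-5.3,35,0,0.184,1,-5.9,38.5,0,0.184,1,-6.4,42,0,0.184,1,-6.8,44.7,0,0.184,1,-6.8,44.7,0,0.184,1,-6.8,44.7,0,0.184,1,-6.8,44.7,0,0.184,1])

```text
t: 6.0
ee_pos: [0.5579, -0.2514, 0.1563]
eef_rot: [-0.0, 1.0, -0.02, -0.001]
force: [0.4, -0.1, 0.1]
opening: 0.0002
finger_force: 0.0
```

```bash
python3 - <<'E'
from h import *
s,c,T=wrist("w3");print(proj(c,[[.549,-.2515,.077]]))
E
```

```text
6.0 [ 0.55786264 -0.25135341  0.15634432] tool x yaw -0.0403293153853226 F [ 0.42072688 -0.08757609  0.08201082] 0.0002461037146646144
[[251.67473421 203.90996133]]
```

View pics/w3.png

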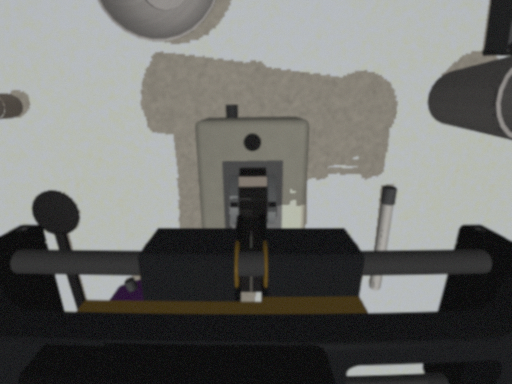

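The wrist view shows B's ticks at (235,204) and (272,204), with a predicted centre of (252,204), so B's position is confirmed.

>>> move_arm(commands=[0,0.1,3,0,1,0,0.1,6,0,1,0,0.1,6.3,0,1,0,0.1,6.4,0,1,0,0.1,6.5,0,1,0,0.1,6.5,0,1,0,0.1,6.5,0,1])

```text
t: 6.63
ee_pos: [0.5594, -0.2526, 0.0942]
eef_rot: [0.0, 1.0, -0.02, 0.001]
force: [-0.7, -0.2, 0.3]
opening: 0.0003
finger_force: 0.0
```

>>> move_arm(commands=[0,0,0.15,0,1,0,0,0.3,0,1,0,0,0.35,0,1,0,0,0.4,0,1,0,0,0.45,0,1,0,0,0.45,0,1,0,0,0.45,0,1])

```text
t: 7.22
ee_pos: [0.56, -0.2528, 0.0902]
eef_rot: [0.001, 1.0, -0.02, 0.002]
force: [0.9, 1.4, 6.7]
opening: 0.0005
finger_force: 3.3
```

>>> move_arm(commands=[0,0,0.04,0,1,0,0,0.08,0,1,0,0,0.08,0,1,-0.25,0,0.08,0,1,-0.5,0,0.08,0,1,-0.75,0,0.08,0,1,-1.0,0,0.08,0,1,-1.25,0,0.08,0,1,-1.5,0,0.08,0,1,-1.75,0,0.08,0,1,-2.0,0,0.08,0,1,-2.2,0,0.08,0,1,-2.2,0,0.08,0,1,-2.2,0,0.08,0,1])

```text
t: 8.38
ee_pos: [0.5377, -0.2522, 0.09]
eef_rot: [0.001, 1.0, -0.019, 0.002]
force: [-2.1, 1.9, 9.6]
opening: 0.0004
finger_force: 5.0
```

>>> move_arm(commands=[0,0,-1,0,1,0,0,-4,0,1,0,0,-8,0,1,-4,0,-11,0,1,-8,0,-12,0,1,-11,0,-12,0,1,-11,0,-12,0,1,-11,0,-12,0,1])

```text
t: 9.05
ee_pos: [0.425, -0.2474, 0.2085]
eef_rot: [0.0, 1.0, -0.02, 0.001]
force: [0.3, 0.0, -0.4]
opening: 0.0007
finger_force: 0.0
```

```bash
python3 - <<'E'
from h import *
s,c,T=wrist("w4");i=c["pixels"][:,:,::-1]
t=ctrl.read_camera("top");j=t["pixels"][:,:,::-1]
cv2.imwrite("pics/c4.png",np.hstack([cv2.resize(i,(400,400)),cv2.resize(j[130:230,150:390],(400,400),interpolation=2)]))
d=np.abs(j.astype(int)-np.load("top.npz")["pixels"][:,:,::-1]).max(2)>45
print(cv2.connectedComponentsWithStats(d.astype(np.uint8))[2][1:])
E
```

```text
9.05 [ 0.42500777 -0.24743946  0.20848828] tool x yaw -0.040816092580064085 F [ 0.30073872  0.00466733 -0.40865815] 0.0007168360907619332
[[340 182   9   4  29]
 [312 187   3   4   4]
 [181 188   9   5  36]
 ...
 [244 382   5   2  10]
 [256 382   1   1   1]
 [259 382   5   2  10]]
```

View pics/c4.png

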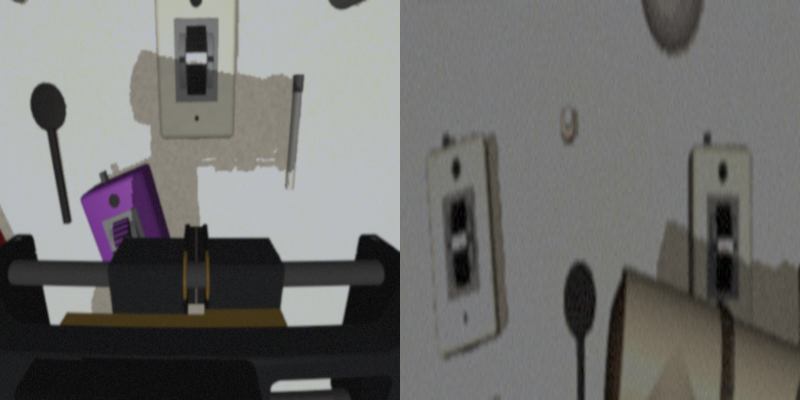

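Both stripes lie between their ticks: A at crop (461,242), and B at wrist crop (197,58) and top crop (722,245). The robot is clear and the surrounding things in view are undisturbed.

```bash
python3 -c "
from cell import ctrl
print(ctrl.job_done())"
```

```text
the job is handed in; nothing more can be done
None
```

I rubbed both thumbwheels into their middle click, confirmed in the camera images (stripe between the ticks on each). Nothing else appeared to have moved, and I handed the job in at about 9 s; no verdict came back.

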